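# Button-cutting dies back on their rail in order of size

### The job

Put the four button-cutting dies back on their rail in order of size, the smallest at the board's narrow end and the largest at its wide end. Each die goes over its own peg and sits right down on the brass collar, which keeps its cutting edge off the wood. Leave the tin, the green spool and the chalk where they are.

Things in the scene. Friction and masses are not known exactly. Their poses are not given: they have to be found in the camera images.
- die_26_centre (a point): The smallest of the four loose button-cutting dies: an upright metal cylinder 26 mm in diameter and 40 mm high, bright steel skirt below (cutting edge down), knurled grey body above, with a plain 18 mm bore right through along its axis. The point is its centre, 20 mm above its underside; z is the bore's axis, pointing up. Weighs 0.06 to 0.33 kg.
- die_34_centre (a point): The second smallest of the four loose button-cutting dies: an upright metal cylinder 34 mm in diameter and 40 mm high, bright steel skirt below (cutting edge down), knurled grey body above, with a plain 18 mm bore right through along its axis. The point is its centre, 20 mm above its underside; z is the bore's axis, pointing up. Weighs 0.06 to 0.33 kg.
- die_42_centre (a point): The second largest of the four loose button-cutting dies: an upright metal cylinder 42 mm in diameter and 40 mm high, bright steel skirt below (cutting edge down), knurled grey body above, with a plain 18 mm bore right through along its axis. The point is its centre, 20 mm above its underside; z is the bore's axis, pointing up. Weighs 0.06 to 0.33 kg.
- die_50_centre (a point): The largest of the four loose button-cutting dies: an upright metal cylinder 50 mm in diameter and 40 mm high, bright steel skirt below (cutting edge down), knurled grey body above, with a plain 18 mm bore right through along its axis. The point is its centre, 20 mm above its underside; z is the bore's axis, pointing up. Weighs 0.06 to 0.33 kg.
- peg_a_seat (a point): One of the four identical fixed pegs of the die rail: a steel pin on a round brass collar 22 mm in diameter. The point is on the peg's axis in the collar's top face, where a die's underside comes to rest, 24 mm above the bench; the pin rises 30 mm from there, 12 mm thick for its lower 12 mm, then tapering to a 6 mm rounded tip. Which letter stands where along the rail changes from start to start.
- peg_b_seat (a point): One of the four identical fixed pegs of the die rail: a steel pin on a round brass collar 22 mm in diameter. The point is on the peg's axis in the collar's top face, where a die's underside comes to rest, 24 mm above the bench; the pin rises 30 mm from there, 12 mm thick for its lower 12 mm, then tapering to a 6 mm rounded tip. Which letter stands where along the rail changes from start to start.
- peg_c_seat (a point): One of the four identical fixed pegs of the die rail: a steel pin on a round brass collar 22 mm in diameter. The point is on the peg's axis in the collar's top face, where a die's underside comes to rest, 24 mm above the bench; the pin rises 30 mm from there, 12 mm thick for its lower 12 mm, then tapering to a 6 mm rounded tip. Which letter stands where along the rail changes from start to start.
- peg_d_seat (a point): One of the four identical fixed pegs of the die rail: a steel pin on a round brass collar 22 mm in diameter. The point is on the peg's axis in the collar's top face, where a die's underside comes to rest, 24 mm above the bench; the pin rises 30 mm from there, 12 mm thick for its lower 12 mm, then tapering to a 6 mm rounded tip. Which letter stands where along the rail changes from start to start.
- die_rail: The die rail: a wooden board 216 mm long and 18 mm thick that lies on the bench and does not move, with a slotted steel track along its middle that carries the four pegs (spaced about 43, 51 and 59 mm apart, widening towards the wide end, each up to 2 mm off). In plan it tapers from 34 mm wide at its narrow end to 76 mm at its wide end. Origin: centre of its underside; x points along the board from the narrow to the wide end, z up. It may lie turned any way round.
- button_tin: Bystander: round red lidded tin, 72 mm in diameter, 44 mm high; origin at the centre of its underside.
- thread_green: Bystander: wooden spool of green thread standing on end, 46 mm in diameter, 55 mm high; origin at the centre of its underside.
- chalk: Bystander: flat white slab of tailor's chalk, 40 x 45 mm, 9 mm thick; origin at the centre of its underside.
Not all that is in view belongs to the job. What is shaped like the part that bears die_26_centre but pink or purple is not meant.

How it is judged:
By the outcome, as a careful person would: the job done as asked, in the order asked, and still so for the second after the job is handed in, with the robot touching nothing.
It also fails if it takes over 96 s, if anything falls off the work surface, if the arm or the gripper's body presses on something with over 40 N, if the wrist force passes 120 N, or if a joint passes its speed limit or range.

### The arm

A 6-joint arm with a two-finger parallel gripper is mounted at the origin on the work surface; the furniture and walls round the work are solid. World frame = base frame: x ahead of the robot, y to its left, z up, the work surface at z = 0. Lengths are in mm, angles in rad, forces in N, time in s.
With the tool pointing down it reaches from about 250 to 775 mm from the base axis. Payload 4 kg.
Tool frame: the origin (TCP) lies at the very end of the fingers, on their centre line; the grasp point (between the pads) lies 19 mm behind it (pinch_z is the distance from the TCP to the grasp point, in mm); z points along the fingers, y is the direction in which the jaws open and shut (so a half turn about z gives the same grasp; the last joint's range is limited). The gripper opens to 85 mm and grips with 20 to 120 N. Pads are 22 mm wide; open, the fingers measure 114 mm over their backs; the gripper's body (76 mm by 85 mm) begins 54 mm behind the grasp point. The pads swing forward as they close: fully open they stand 13 mm farther back than shut.
Start: joints at [1.023, 0.087, 1.371, -0, 1.684, -0.103], TCP at [236.663, 496.496, 231.341] pointing down, gripper open.
Joint ranges: [-3.1, 3.1], [-0.76, 2.03], [0.27, 2.55], [-1.08, 4.22], [0.17, 2.65], [-2.57, 2.57]. Speed limits (rad/s): [2.79, 2.79, 3.14, 3.14, 3.14, 3.14].

### API

Orientations are given as a unit quaternion [w, x, y, z].
In Python, from workcell import get_state, snapshot, camera_model, job_done, pinch_z gives the robot as it stands.
- The arm moves only by the tool jog_arm, never from a script. Its argument "moves" is a list of rows, each a list of 2 entries, a list of its own where there are three numbers: the shift along the tool's x, y, z in cm, then the turn, a rotation vector about the tool's x, y, z in degrees. A call has exactly 10 rows; each row shifts and turns the commanded pose from where the row before left it, along the tool's axes as they then stand; what a row does not reach is not made up. A row lasts 1/8 s, in which the tool goes at most 62.5 mm and 10.7 degrees, less where a joint would pass 70% of its speed; a pose out of reach is approached as far as the arm can. A call with a gripper value outside its range is refused whole. "jaw" is the opening, from 0 (shut) to 1 (fully open), set as the call begins (left out, the last holds). The fingers move at their own pace and stop on an object; the grip force is fixed at half the most. Time passes only in rows, so rows that do not move let the fingers close, or fill a call up. It gives the time, the measured TCP pose, the force and the opening at its end, in the units of the state.
- get_state(): the state, without advancing time (a new reading comes with each control period).
- snapshot(name): name is "scene" or "side" or "wrist"; returns the picture (480x640x3 uint8, red, green, blue); there is no depth.
- camera_model(name): a dict with "fov_y" (degrees; the focal length in pixels is half the picture's height over the tangent of half this angle, whatever the lens; pixels are square), "cx", "cy" (the principal point, pixels), "distortion" ([k1, k2, p1, p2, k3] as OpenCV has them; the pictures are not rectified), "R" (3x3) and "t" (3): a world point X has camera coordinates R X + t; the wrist camera has in their place "T_tool_cam" (4x4, takes a point from camera to tool coordinates, whose origin is the TCP and whose axes are the flange's). Camera axes: x right, y down, z forward; pixel columns grow to the right and rows downward; lengths in mm; the calibration is good to about 2 mm. A picture is of the moment at which its call begins: read the wrist's pose just before it. camera_model takes no time and is no camera call.
- job_done(): hands the job in, once; it reports no verdict.
The state is a dict: "time": time; "q": joint angles; "joint_vel": joint speeds; "joint_efforts": joint torques, N m; "ee_pos": TCP position; "eef_rot": TCP orientation; "ft_force": force on the tool from outside, world axes, zero at the start; "wrist_torque": the same for the moment, N m; "finger_gap": finger opening in mm.
Only numpy, scipy, OpenCV 4.12 (cv2) and the standard library are available. Lean on these libraries where they do the work, as an engineer would, in place of code of your own. Each camera call takes 0.05 s, during which the arm holds its last target. There are 200 camera calls.

## Working session

There is one attempt and no reset: what is moved stays moved. The work goes in short steps, Python scripts to look and compute and a tool call to move; the robot and the scene stay as the last step left them, time stands still between calls to the robot, and variables do not carry over. Pictures are saved under pics/ and viewed, about 12 in all and at most 16, crops included, and the job is handed in when it is done.

Besides the shell and the picture viewer there is one more tool, called after "Emit:" in YAML: its name, and indented under it one key for each argument. jog_arm: Moves the arm, as the interface text tells. Its arguments: {"type":"object","properties":{"moves":{"type":"array","items":{"type":"array"}},"jaw":{"type":"number"}},"required":["moves"]}

```bash
mkdir -p pics; ls
python3 - <<'E'
from workcell import *
import cv2
s=get_state();print(s)
for n in("scene","side","wrist"):
    print(n,camera_model(n)); cv2.imwrite(f"pics/{n}0.png",snapshot(n)[:,:,::-1])
E
```

```text
pics
{'time': 0.0, 'q': array([ 1.02287298e+00,  8.80084189e-02,  1.37224936e+00,  3.13770493e-05,
        1.68358425e+00, -1.03100262e-01]), 'joint_vel': array([ 5.99818310e-04, -4.97759440e-04, -1.29360875e-03, -8.79046069e-05,
       -1.40330456e-04,  4.65162075e-05]), 'joint_efforts': array([-1.73424665e-03, -3.51858902e+01, -3.13273036e+01, -4.38293973e-04,
        1.08919540e-02,  3.16715870e-06]), 'ee_pos': array([236.40570491, 496.06482409, 230.11240048]), 'eef_rot': array([-3.74439303e-04,  2.20580558e-01,  9.75368111e-01, -1.06063866e-03]), 'ft_force': array([-0.47588931,  0.63770117, -1.36428083]), 'wrist_torque': array([ 0.00551116,  0.01165135, -0.00178443]), 'finger_gap': 85.4025643519367}
scene {'fov_y': 52.481275979926416, 'cx': 325.5392410814718, 'cy': 229.65125050216915, 'distortion': array([-0.13221641,  0.        ,  0.        ,  0.        ,  0.        ]), 'R': array([[-0.88181485, -0.47137445,  0.01444661],
       [-0.27717277,  0.493245  , -0.82455116],
       [ 0.38154663, -0.73110566, -0.56560293]]), 't': array([ 419.05085383,  150.96675723, 1051.0620458 ])}
si
[... 210 characters left out ...]
 0.01845389],
       [-0.02521782,  0.38778785, -0.92140363],
       [ 0.01233788, -0.92150582, -0.38816853]]), 't': array([ 488.73187247,   46.40605371, 1238.452272  ])}
wrist {'fov_y': 70.79831638129181, 'cx': 322.1117579542484, 'cy': 243.17676232746302, 'distortion': array([-0.02693803,  0.        ,  0.        ,  0.        ,  0.        ]), 'T_tool_cam': array([[ 1.01573294e-03, -9.44608430e-01, -3.28197932e-01,
         8.39106093e+01],
       [ 9.99999141e-01,  6.87531609e-04,  1.11604577e-03,
         1.10245735e+00],
       [-8.28579787e-04, -3.28198783e-01,  9.44608317e-01,
        -1.43378447e+02],
       [ 0.00000000e+00,  0.00000000e+00,  0.00000000e+00,
         1.00000000e+00]])}
```

View pics/scene0.png

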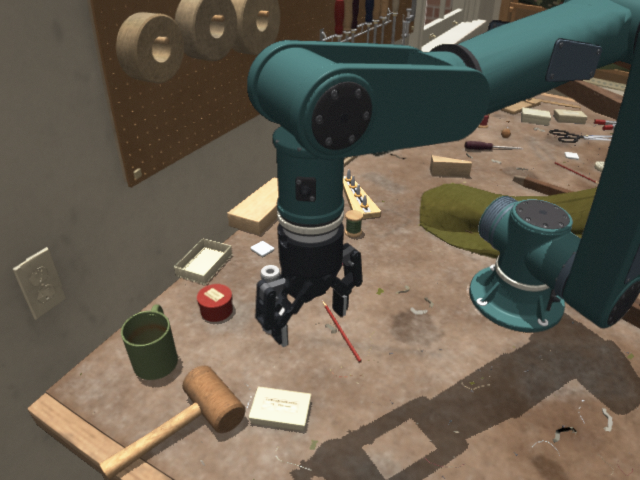

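View pics/side0.png

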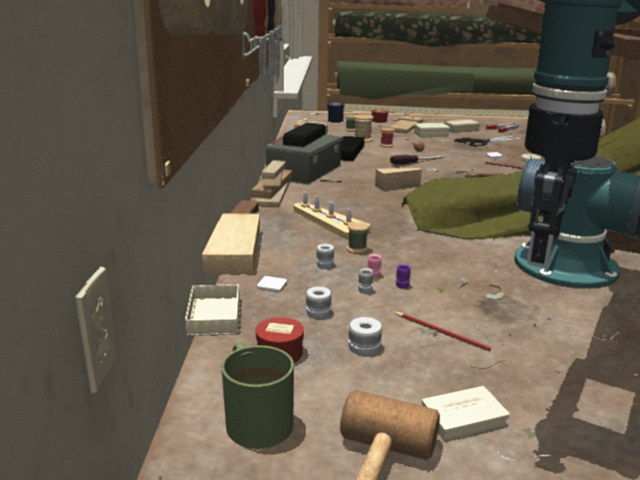

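View pics/wrist0.png

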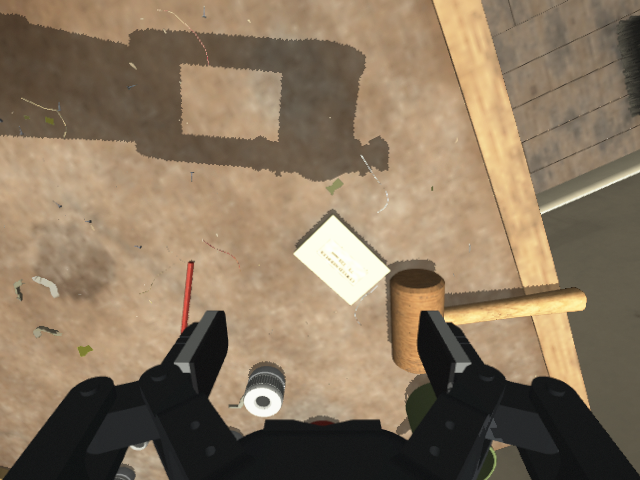

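The side view shows four grey dies at about (366,335), (318,302), (325,255) and (366,280). The pink (374,263) and purple (403,275) ones are decoys. The rail is near (330,217), the tin at (280,340), the spool at (357,238) and the chalk at (272,284).

```bash
cat > h.py <<'E'
import numpy as np, cv2
from workcell import *
from scipy.spatial.transform import Rotation as Ro
def K(c):
    f=240/np.tan(np.radians(c["fov_y"]/2)); return np.array([[f,0,c["cx"]],[0,f,c["cy"]],[0,0,1]])
def tool():
    s=get_state(); q=s["eef_rot"]; return Ro.from_quat([q[1],q[2],q[3],q[0]]).as_matrix(), s["ee_pos"]
def pose(name,tp=None):
    c=camera_model(name)
    if name!="wrist": return c,c["R"],c["t"]
    R,p=tp if tp else tool(); T=c["T_tool_cam"]; Rc=R@T[:3,:3]; o=R@T[:3,3]+p
    return c,Rc.T,-Rc.T@o
def cast(name,px,z,tp=None):
    c,R,t=pose(name,tp)
    u=cv2.undistortPoints(np.array(px,float).reshape(-1,1,2),K(c),c["distortion"])[:,0]
    d=np.c_[u,np.ones(len(u))]@R; o=-R.T@t
    return o+d*((z-o[2])/d[:,2])[:,None]
def proj(name,X,tp=None):
    c,R,t=pose(name,tp)
    return cv2.projectPoints(np.array(X,float).reshape(-1,3),cv2.Rodrigues(R)[0],t,K(c),c["distortion"])[0][:,0]
E
python3 - <<'E'
from h import *
np.set_printoptions(suppress=True,precision=0)
print("dies",cast("side",[(366,326),(319,294),(325,248),(366,271)],40)[:,:2])
print("decoy",cast("side",[(374,257),(403,268)],40)[:,:2])
print("pegs",cast("side",[(306,194),(318,202),(331,206),(345,212)],54)[:,:2])
print("ends",cast("side",[(294,207),(368,225)],18)[:,:2])
print("tin,spool",cast("side",[(280,326)],44)[:,:2],cast("side",[(358,228)],55)[:,:2],cast("side",[(272,284)],9)[:,:2])
print("wallbox, mug",cast("side",[(235,215),(206,268),(254,268)],0)[:,:2],cast("side",[(258,440)],0)[:,:2])
print(tool()[0])
im=cv2.imread("pics/side0.png")[180:360,190:430]
cv2.imwrite("pics/c1.png",cv2.resize(im,None,fx=3.3,fy=3.3,interpolation=cv2.INTER_CUBIC))
E
```

```text
dies [[422. 328.]
 [495. 229.]
 [490.  37.]
 [414. 136.]]
decoy [[397.  74.]
 [346. 119.]]
pegs [[ 541. -247.]
 [ 511. -192.]
 [ 481. -167.]
 [ 450. -130.]]
ends [[ 569. -255.]
 [ 397. -149.]]
tin,spool [[550. 342.]] [[424. -35.]] [[583. 136.]]
wallbox, mug [[ 709. -239.]
 [ 719.   57.]
 [ 627.   51.]] [[560. 541.]]
[[-1.  0. -0.]
 [ 0.  1. -0.]
 [ 0. -0. -1.]]
```

View pics/c1.png

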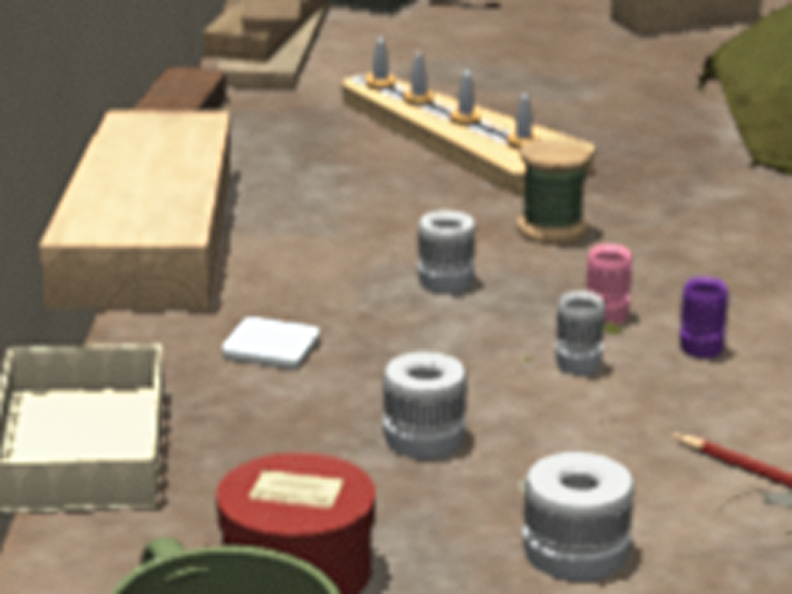

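Narrow end is the far left one; the wide end is beside the spool. The four grey dies by size: 50 at (366,335), 42 at (318,302), 34 at (325,255), 26 at (366,280). The pink and purple ones are the same size as the 26 but the wrong colour. I'll turn the tool across the rail and look from above on the way to it.

Emit:
jog_arm:
  moves:
    - [[0,0,0],[0,0,8.75]]
    - [[0,0,0],[0,0,8.75]]
    - [[-5.5,-0.9,-0.4],[0,0,0]]
    - [[-5.5,-0.9,-0.4],[0,0,0]]
    - [[-5.5,-0.9,-0.4],[0,0,0]]
    - [[-5.5,-0.9,-0.4],[0,0,0]]
    - [[-5.5,-0.9,-0.4],[0,0,0]]
    - [[-5.5,-0.9,0],[0,0,0]]
    - [[0,0,0],[0,0,0]]
    - [[0,0,0],[0,0,0]]
  jaw: 0.85

```text
time: 1.4
ee_pos: [441.0, 232.1, 250.9]
eef_rot: [-0.001, 0.367, 0.93, -0.0]
ft_force: [-0.4, 0.7, -0.2]
finger_gap: 72.4
```

Run:
```python
from h import *
np.set_printoptions(suppress=True,precision=2)
R,p=tool();print(R,p); cv2.imwrite("pics/w1.png",snapshot("wrist")[:,:,::-1])
np.savez("w1",R=R,p=p)
print(proj("wrist",[(422,328,40),(495,229,40),(490,37,40),(414,136,40)]))
```

```text
[[-0.73  0.68 -0.  ]
 [ 0.68  0.73  0.  ]
 [ 0.   -0.   -1.  ]] [440.96 232.07 250.92]
[[377.63 132.56]
 [351.46 246.3 ]
 [232.46 342.58]
 [241.24 249.62]]
```

View pics/w1.png

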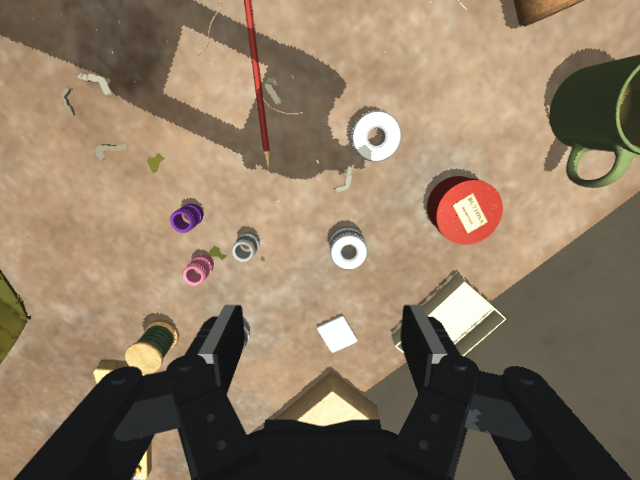

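Top view: die 50 is at (376,135), die 42 at (349,251), die 26 at (246,244) and die 34 is hidden behind the left finger. The decoys are at (187,216) and (198,270). Next I'll look at the rail.

Emit:
jog_arm:
  moves:
    - [[-4.1,-3.3,0],[0,0,0]]
    - [[-4.1,-3.3,0],[0,0,0]]
    - [[-4.1,-3.3,0],[0,0,0]]
    - [[-4.1,-3.3,0],[0,0,0]]
    - [[-4.1,-3.3,0],[0,0,0]]
    - [[-4.1,-3.3,0],[0,0,0]]
    - [[-4.1,-3.3,0],[0,0,0]]
    - [[-4.1,-3.3,0],[0,0,0]]
    - [[0,0,0],[0,0,0]]
    - [[0,0,0],[0,0,0]]

```text
time: 2.7
ee_pos: [501.4, -183.2, 251.1]
eef_rot: [-0.0, 0.366, 0.931, 0.0]
ft_force: [0.7, 0.9, 0.3]
finger_gap: 72.8
```

Run:
```python
from h import *
np.set_printoptions(suppress=True,precision=1)
R,p=tool();print(p); cv2.imwrite("pics/w2.png",snapshot("wrist")[:,:,::-1])
np.savez("w2",R=R,p=p)
d=np.load("w1.npz");tp=(d["R"],d["p"])
im=cv2.imread("pics/w1.png").astype(int)
m=((im.min(2)>150)&(im.max(2)-im.min(2)<14)).astype(np.uint8)
for n,(x,y) in dict(d50=(376,135),d42=(349,251),d26=(246,244)).items():
    k=np.zeros_like(m); k[y-32:y+32,x-32:x+32]=m[y-32:y+32,x-32:x+32]
    c=max(cv2.findContours(k,cv2.RETR_EXTERNAL,cv2.CHAIN_APPROX_NONE)[0],key=cv2.contourArea)
    e=cv2.minEnclosingCircle(c); b=cv2.boundingRect(c); 
    pts=cast("wrist",c[:,0]+0.,40,tp)[:,:2].astype(np.float32); w=cv2.minEnclosingCircle(pts)
    print(n,e,b,w)
```

```text
[ 501.4 -183.2  251.1]
d50 ((375.31817626953125, 135.10606384277344), 25.330474853515625) (352, 112, 49, 49) ((423.6784362792969, 323.47705078125), 24.7818546295166)
d42 ((348.2894592285156, 250.76315307617188), 18.065279006958008) (331, 236, 36, 33) ((497.9266052246094, 222.05804443359375), 20.600736618041992)
d26 ((242.4729766845703, 250.68919372558594), 10.608419418334961) (232, 242, 22, 19) ((416.0415344238281, 135.45330810546875), 11.806108474731445)
```

View pics/w2.png

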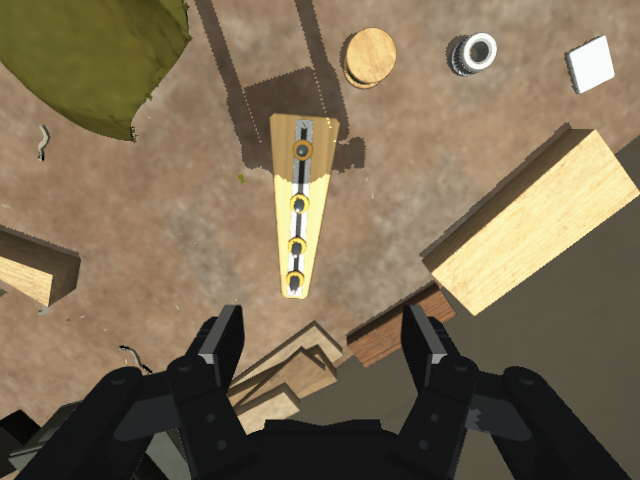

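The rail seen from above: wide end at the top (304,118), narrow end at the bottom (294,297). Collars at (303,150), (299,204), (297,247) and (294,281). Die 34 is at (480,52), the spool at (370,57) and the chalk at (592,64).

Run:
```python
from h import *
np.set_printoptions(suppress=True,precision=1)
d=np.load("w2.npz");tp=(d["R"],d["p"])
im=cv2.imread("pics/w2.png"); hsv=cv2.cvtColor(im,cv2.COLOR_BGR2HSV).astype(int)
P=[]
for (x,y) in [(303,150),(299,204),(297,247),(294,281)]:
    print(hsv[y-1,x-9:x+12].tolist() if y in(150,204) else "")
    s=hsv[y-17:y+17,x-17:x+17]
    m=((s[...,1]>135)&(s[...,0]<27)&(s[...,2]>60)).astype(np.uint8)
    ys,xs=np.nonzero(m); r=np.hypot(xs-17,ys-17)<15
    pts=(np.c_[xs,ys][r]+[x-17,y-17]).astype(np.float32)
    w=cast("wrist",pts,24,tp)[:,:2].astype(np.float32); c=cv2.minEnclosingCircle(w)
    P.append(c[0]); print(len(pts),c)
P=np.array(P); print(np.linalg.norm(np.diff(P,axis=0),axis=1)); v=P[0]-P[3]; print("dir",v/np.linalg.norm(v))
img=im.astype(int); m=((img.min(2)>150)&(img.max(2)-img.min(2)<14)).astype(np.uint8)
k=np.zeros_like(m);k[25:85,445:510]=m[25:85,445:510]
c=max(cv2.findContours(k,cv2.RETR_EXTERNAL,cv2.CHAIN_APPROX_NONE)[0],key=cv2.contourArea)
print("d34",cv2.minEnclosingCircle(cast("wrist",c[:,0]+0.,40,tp)[:,:2].astype(np.float32)))
o=cv2.resize(im[105:305,230:390],None,fx=3,fy=3,interpolation=cv2.INTER_CUBIC)
for q in P:
    for z in (24,54):
        u=(proj("wrist",[[*q,z]],tp)[0]-[230,105])*3; cv2.circle(o,(int(u[0]),int(u[1])),3,(0,0,255) if z==24 else (0,255,0),-1)
cv2.imwrite("pics/c2.png",o)
```

```text
[[18, 166, 183], [18, 162, 176], [18, 127, 135], [45, 7, 78], [40, 9, 84], [45, 6, 89], [30, 5, 96], [60, 5, 99], [50, 8, 94], [40, 9, 87], [45, 6, 84], [60, 3, 80], [30, 3, 77], [18, 70, 95], [18, 145, 149], [18, 167, 186], [19, 167, 186], [19, 169, 175], [19, 158, 157], [19, 131, 165], [19, 120, 180]]
218 ((443.70037841796875, -155.9326629638672), 11.045696258544922)
[[25, 145, 230], [29, 131, 251], [29, 130, 251], [28, 135, 244], [26, 122, 176], [45, 6, 80], [45, 6, 83], [45, 6, 86], [60, 3, 88], [30, 3, 89], [45, 6, 88], [45, 6, 86], [50, 9, 85], [60, 3, 81], [28, 126, 188], [29, 128, 249], [30, 126, 251], [29, 131, 250], [26, 149, 235], [24, 117, 226], [28, 76, 251]]
61 ((482.98541259765625, -198.34629821777344), 11.355623245239258)

79 ((516.8071899414062, -235.44900512695312), 10.69141674041748)

122 ((545.176513671875, -266.286865234375), 10.868556022644043)
[57.8 50.2 41.9]
dir [-0.7  0.7]
d34 ((491.4516296386719, 30.29567527770996), 15.638792991638184)
```

View pics/c2.png

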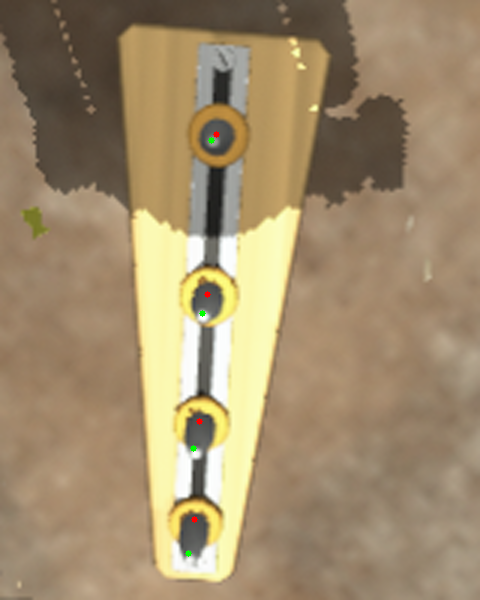

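Emit:
jog_arm:
  moves:
    - [[2.5,2.5,0],[0,0,0]]
    - [[2.5,2.5,2.6],[0,0,0]]
    - [[2.5,2.5,2.6],[0,0,0]]
    - [[2.5,2.5,2.6],[0,0,0]]
    - [[2.5,2.5,2.6],[0,0,0]]
    - [[2.8,2.5,2.7],[0,0,0]]
    - [[0,0,0],[0,0,0]]
    - [[0,0,0],[0,0,0]]
    - [[0,0,0],[0,0,0]]
    - [[0,0,0],[0,0,0]]
  jaw: 0.6

```text
time: 4.0
ee_pos: [492.2, 28.6, 121.3]
eef_rot: [0.001, 0.367, 0.93, 0.0]
ft_force: [0.2, 0.3, -0.6]
finger_gap: 51.2
```

```bash
cat >> h.py <<'E'
def look(name,guess,diam,z=40,save=None):
    """top-face centre of die: bright low-saturation blob round the projected guess, on plane z"""
    tp=tool(); im=snapshot("wrist")[:,:,::-1].copy(); g=proj("wrist",[[*guess,z]],tp)[0].astype(int)
    i=im.astype(int); v=i.min(2)
    m=((i.max(2)-v<16)).astype(np.uint8)
    roi=np.zeros_like(m); cv2.circle(roi,tuple(map(int,g)),45+diam//2,1,-1)
    t=cv2.threshold(im.min(2)[(roi*m)>0].reshape(-1,1),0,255,cv2.THRESH_OTSU)[0]
    k=(m&roi&(v>t)).astype(np.uint8)
    c=max(cv2.findContours(k,cv2.RETR_EXTERNAL,cv2.CHAIN_APPROX_NONE)[0],key=cv2.contourArea)
    w=cv2.minEnclosingCircle(cast("wrist",c[:,0]+0.,z,tp)[:,:2].astype(np.float32))
    d=np.array([*w[0],0])-[*tp[1][:2],0]
    print(name,"guess px",g,"thr",t,"centre",np.round(w[0],1),"r",round(w[1],1),"tool shift cm",np.round(tp[0].T@d/10,2),"tcp",tp[1].round(1))
    o=im.copy(); cv2.drawContours(o,[c],-1,(0,0,255),1); u=proj("wrist",[[*w[0],z]],tp)[0].astype(int)
    cv2.circle(o,tuple(map(int,u)),2,(0,255,0),-1)
    if save: cv2.imwrite(save,o)
    return w
E
python3 -c "
from h import *
look('d34',(491.5,30.3),34,save='pics/l34.png')"
```

```text
d34 guess px [320 249] thr 166.0 centre [492.   29.8] r 15.6 tool shift cm [ 0.1   0.08 -0.  ] tcp [492.2  28.6 121.3]
```

View pics/l34.png

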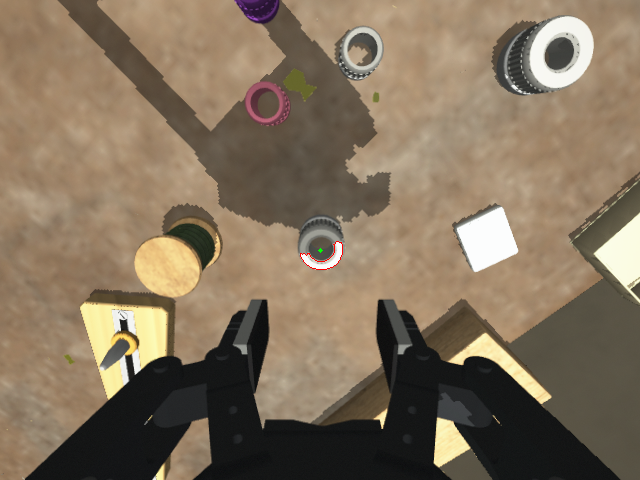

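Seen from close by: the die 34 bore is at (320,248), right between the fingers. Die 26 is at (360,50), die 42 at (560,52) and pink at (268,103). Descending now.

Emit:
jog_arm:
  moves:
    - [[0.2,0.1,2],[0,0,0]]
    - [[0,0,3],[0,0,0]]
    - [[0,0,3],[0,0,0]]
    - [[0,0,2],[0,0,0]]
    - [[0,0,1.1],[0,0,0]]
    - [[0,0,0],[0,0,0]]
    - [[0,0,0],[0,0,0]]
    - [[0,0,0],[0,0,0]]
    - [[0,0,0],[0,0,0]]
    - [[0,0,0],[0,0,0]]

```text
time: 5.3
ee_pos: [491.0, 31.4, 9.7]
eef_rot: [0.0, 0.366, 0.93, 0.0]
ft_force: [0.1, 0.4, -0.2]
finger_gap: 51.3
```

Emit:
jog_arm:
  moves:
    - [[0,0,0],[0,0,0]]
    - [[0,0,0],[0,0,0]]
    - [[0,0,0],[0,0,0]]
    - [[0,0,0],[0,0,0]]
    - [[0,0,0],[0,0,0]]
    - [[0,0,0],[0,0,0]]
    - [[0,0,0],[0,0,0]]
    - [[0,0,-1],[0,0,0]]
    - [[0,0,-3],[0,0,0]]
    - [[0,0,-4],[0,0,0]]
  jaw: 0

```text
time: 6.55
ee_pos: [489.2, 31.6, 88.3]
eef_rot: [-0.002, 0.366, 0.93, -0.001]
ft_force: [0.7, 0.0, -3.0]
finger_gap: 32.7
```

Run:
```python
from h import *
cv2.imwrite("pics/g34.png",snapshot("wrist")[100:400,160:480,::-1]);print(get_state()['finger_gap'],tool()[1])
```

```text
32.629509975308835 [493.45439066  31.45292295  95.56364318]
```

View pics/g34.png

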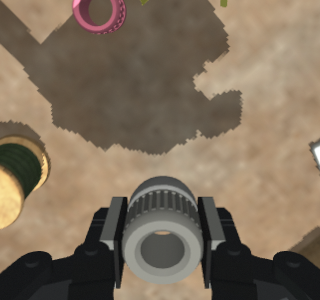

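Die 34 is held: the bore shows at crop (162,249), i.e. full (322,349). I'll compute where its axis sits in the tool and the shift to peg 2.

```bash
cat >> h.py <<'E'
PEG={50:(443.7,-155.9),42:(483.0,-198.3),34:(516.8,-235.4),26:(545.2,-266.3)}
def held(px,ztool):
    return cast("wrist",[px],ztool,(np.eye(3),np.zeros(3)))[0]
def toshift(target,off=(0,0)):
    R,p=tool(); d=R.T@np.array([target[0]-p[0],target[1]-p[1],0]); d[:2]-=off; print("tcp",p.round(1),"shift cm",np.round(d/10,2))
E
python3 - <<'E'
from h import *
o=held((322,349),-30);print(o); toshift(PEG[34],o[:2])
tp=tool(); print("d26,d42 from l34")
E
```

```text
[  0.1230539    1.42227127 -30.        ]
tcp [493.5  31.5  95.6] shift cm [-19.91 -18.07   0.02]
d26,d42 from l34
```

Emit:
jog_arm:
  moves:
    - [[-2,-1.8,0],[0,0,0]]
    - [[-3,-2.7,0],[0,0,0]]
    - [[-3.5,-3.2,0],[0,0,0]]
    - [[-3.5,-3.2,0],[0,0,0]]
    - [[-3.5,-3.2,0],[0,0,0]]
    - [[-2.4,-2.2,0],[0,0,0]]
    - [[-1.5,-1.3,0],[0,0,0]]
    - [[-0.5,-0.5,0],[0,0,0]]
    - [[0,0,0],[0,0,0]]
    - [[0,0,0],[0,0,0]]

```text
time: 7.85
ee_pos: [513.0, -235.4, 89.2]
eef_rot: [-0.0, 0.366, 0.931, 0.0]
ft_force: [0.1, 0.2, -1.0]
finger_gap: 33.0
```

Run:
```python
from h import *
toshift(PEG[34],(0.1,1.4)); print(get_state()['ft_force'])
im=snapshot("side")[:,:,::-1]; u=proj("side",[[*PEG[34],54]])[0].astype(int);print(u)
cv2.imwrite("pics/s1.png",cv2.resize(im[u[1]-75:u[1]+75,u[0]-100:u[0]+100],None,fx=4,fy=4,interpolation=cv2.INTER_CUBIC))
```

```text
tcp [ 513.  -235.4   89.2] shift cm [-0.29  0.12 -0.  ]
[ 0.05288597  0.19467248 -1.01837391]
[315 195]
```

View pics/s1.png

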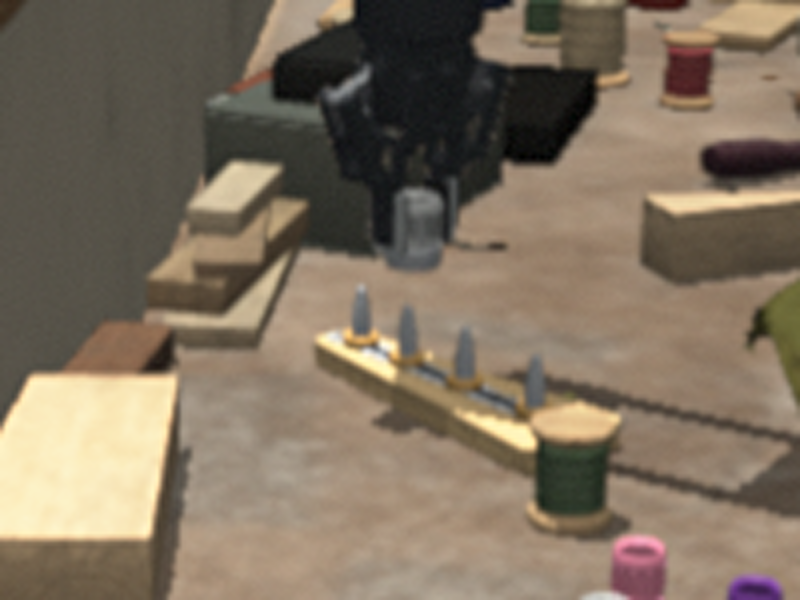

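The die hangs just above the second peg from the narrow end (408,310), about 3 mm to the right, which agrees with the computed shift. Correct and lower.

Emit:
jog_arm:
  moves:
    - [[-0.3,0.1,0],[0,0,0]]
    - [[0,0,0.8],[0,0,0]]
    - [[0,0,1],[0,0,0]]
    - [[0,0,1],[0,0,0]]
    - [[0,0,0.7],[0,0,0]]
    - [[0,0,0.7],[0,0,0]]
    - [[0,0,0.6],[0,0,0]]
    - [[0,0,0.5],[0,0,0]]
    - [[0,0,0],[0,0,0]]
    - [[0,0,0],[0,0,0]]

```text
time: 9.15
ee_pos: [516.0, -238.1, 36.6]
eef_rot: [0.0, 0.366, 0.93, 0.0]
ft_force: [-0.7, 0.2, -0.6]
finger_gap: 33.0
```

Emit:
jog_arm:
  moves:
    - [[0,0,0.1],[0,0,0]]
    - [[0,0,0.1],[0,0,0]]
    - [[0,0,0.1],[0,0,0]]
    - [[0,0,0],[0,0,0]]
    - [[0,0,0],[0,0,0]]
    - [[0,0,0],[0,0,0]]
    - [[0,0,0],[0,0,0]]
    - [[0,0,0],[0,0,0]]
    - [[0,0,0],[0,0,0]]
    - [[0,0,0],[0,0,0]]

```text
time: 10.4
ee_pos: [516.0, -238.1, 33.7]
eef_rot: [0.0, 0.366, 0.93, -0.0]
ft_force: [-1.9, 0.2, 5.1]
finger_gap: 32.9
```

Contact at 5 N at the expected height, so it is seated. Release and rise.

Emit:
jog_arm:
  moves:
    - [[0,0,0],[0,0,0]]
    - [[0,0,0],[0,0,0]]
    - [[0,0,0],[0,0,0]]
    - [[0,0,0],[0,0,0]]
    - [[0,0,-1],[0,0,0]]
    - [[0,0,-3],[0,0,0]]
    - [[0,0,-4],[0,0,0]]
    - [[0,0,-4],[0,0,0]]
    - [[0,0,0],[0,0,0]]
    - [[0,0,0],[0,0,0]]
  jaw: 0.6

```text
time: 11.65
ee_pos: [515.7, -237.9, 153.3]
eef_rot: [0.0, 0.366, 0.93, 0.0]
ft_force: [-0.0, -0.3, -0.5]
finger_gap: 51.1
```

Run:
```python
from h import *
np.set_printoptions(suppress=True,precision=1)
R,p=tool();print(p); cv2.imwrite("pics/w3.png",snapshot("wrist")[:,:,::-1]); np.savez("w3",R=R,p=p)
print(proj("wrist",[[*PEG[k],24] for k in PEG]))
```

```text
[ 515.7 -237.9  153.3]
[[335.1  93. ]
 [328.8 171.6]
 [323.5 231.8]
 [319.8 277.2]]
```

View pics/w3.png

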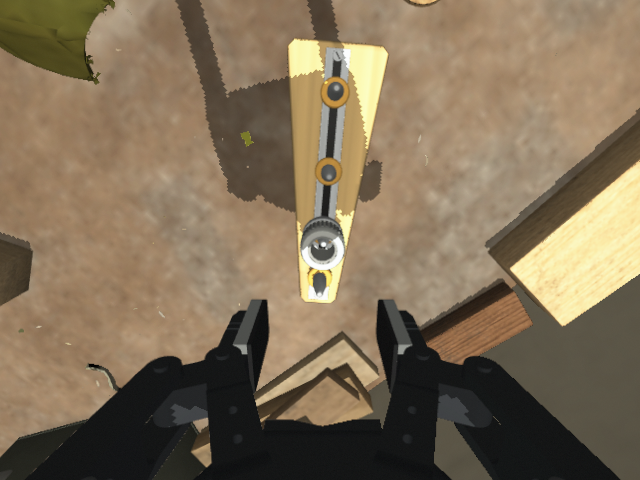

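Die 34 sits on its peg at (322,245) with the tip in the bore. The remaining collars, at (335,93), (328,171) and (320,279), match the predictions. Next is die 26.

Run:
```python
from h import *
np.set_printoptions(suppress=True,precision=1)
R=tool()[0]
a=cast("wrist",[(361,49)],40,(R,np.array([492.2,28.6,121.3])))[0]; print(a)
d=np.load("w1.npz"); print(cast("wrist",[(247,243)],40,(d["R"],d["p"])))
toshift(a)
```

```text
[415.1 133.8  40. ]
[[413.1 146.1  40. ]]
tcp [ 515.2 -237.7  152.2] shift cm [32.6 20.4  0.1]
```

Emit:
jog_arm:
  moves:
    - [[2,1.2,0],[0,0,0]]
    - [[4,2.5,0],[0,0,0]]
    - [[4.8,3,0],[0,0,0]]
    - [[4.8,3,0],[0,0,0]]
    - [[4.8,3,0],[0,0,0]]
    - [[4.8,3,0.5],[0,0,0]]
    - [[4.4,2.8,1.5],[0,0,0]]
    - [[3,1.9,1],[0,0,0]]
    - [[0,0,0],[0,0,0]]
    - [[0,0,0],[0,0,0]]
  jaw: 0.5

```text
time: 12.95
ee_pos: [415.6, 133.5, 122.8]
eef_rot: [-0.0, 0.366, 0.931, -0.0]
ft_force: [0.3, -0.2, 0.1]
finger_gap: 42.8
```

```bash
python3 -c "
from h import *
look('d26',(415.5,134.5),26,save='pics/l26.png')
im=cv2.imread('pics/l26.png')[40:390,140:500]; cv2.imwrite('pics/l26c.png',cv2.resize(im,None,fx=1.7,fy=1.7))"
```

```text
d26 guess px [320 249] thr 152.0 centre [415.8 135.1] r 12.4 tool shift cm [ 0.1   0.13 -0.  ] tcp [415.6 133.5 122.8]
```

View pics/l26c.png

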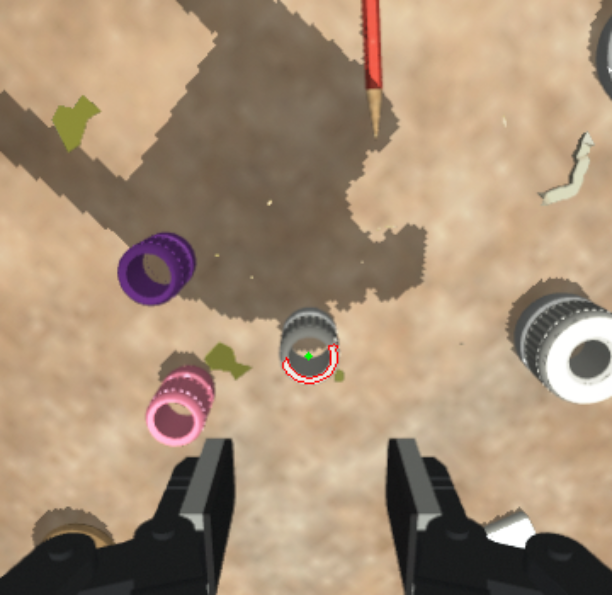

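The grey die 26 is centred at crop (308,355); pink (178,418) and purple (155,270) are clear of the fingers. This is the right one: grey and the smallest. Grasping.

Emit:
jog_arm:
  moves:
    - [[0.2,0.1,2],[0,0,0]]
    - [[0,0,3],[0,0,0]]
    - [[0,0,3],[0,0,0]]
    - [[0,0,2],[0,0,0]]
    - [[0,0,1.3],[0,0,0]]
    - [[0,0,0],[0,0,0]]
    - [[0,0,0],[0,0,0]]
    - [[0,0,0],[0,0,0]]
    - [[0,0,0],[0,0,0]]
    - [[0,0,0],[0,0,0]]

```text
time: 14.25
ee_pos: [415.9, 135.7, 10.7]
eef_rot: [0.0, 0.366, 0.93, 0.0]
ft_force: [-0.0, -0.6, -0.1]
finger_gap: 42.8
```

Emit:
jog_arm:
  moves:
    - [[0,0,0],[0,0,0]]
    - [[0,0,0],[0,0,0]]
    - [[0,0,0],[0,0,0]]
    - [[0,0,0],[0,0,0]]
    - [[0,0,0],[0,0,0]]
    - [[0,0,0],[0,0,0]]
    - [[0,0,0],[0,0,0]]
    - [[0,0,-1],[0,0,0]]
    - [[0,0,-3],[0,0,0]]
    - [[0,0,-5],[0,0,0]]
  jaw: 0

```text
time: 15.5
ee_pos: [413.2, 135.1, 98.9]
eef_rot: [-0.003, 0.366, 0.93, -0.002]
ft_force: [0.8, 0.5, -0.9]
finger_gap: 23.4
```

```bash
cat >> h.py <<'E'
def boreheld(save=None):
    """centre of the held die's top ring in tool coords: dark bore blob near (322,349)"""
    im=snapshot("wrist")[:,:,::-1].copy(); g=im[300:400,280:364].copy()
    cv2.imwrite(save,cv2.resize(g,None,fx=5,fy=5,interpolation=cv2.INTER_CUBIC))
E
python3 -c "
from h import *
boreheld('pics/g26.png');toshift(PEG[26],(0.1,1.4));print(get_state()['finger_gap'])"
```

```text
tcp [418.5 136.2 107.8] shift cm [-36.71 -20.95   0.05]
24.20038422995039
```

View pics/g26.png

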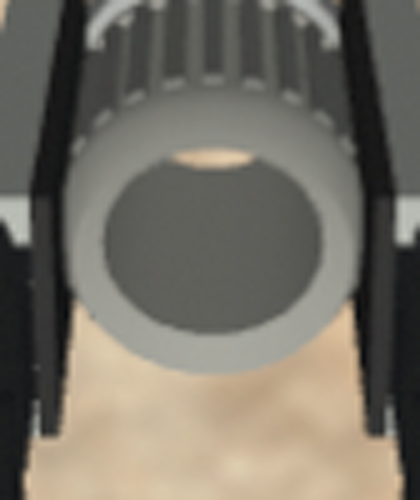

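Die 26 is held; the bore centre is at full (322.6,348), as with the last one. Taking it to the narrow-end peg.

Emit:
jog_arm:
  moves:
    - [[-2.5,-1.4,0],[0,0,0]]
    - [[-4.5,-2.6,0],[0,0,0]]
    - [[-5,-2.9,0],[0,0,0]]
    - [[-5,-2.9,0],[0,0,0]]
    - [[-5,-2.9,0],[0,0,0]]
    - [[-5,-2.9,0],[0,0,0]]
    - [[-5,-2.9,0],[0,0,0]]
    - [[-3.3,-1.9,0],[0,0,0]]
    - [[-1.5,-0.6,0],[0,0,0]]
    - [[0,0,0],[0,0,0]]

```text
time: 16.8
ee_pos: [541.5, -268.9, 99.6]
eef_rot: [-0.001, 0.367, 0.93, 0.0]
ft_force: [-0.3, 0.2, -2.5]
finger_gap: 24.0
```

```bash
python3 -c "
from h import *
snapshot('side');toshift(PEG[26],(0.3,1.4))"
```

```text
tcp [ 541.3 -267.9   99.7] shift cm [-0.2   0.24 -0.  ]
```

Emit:
jog_arm:
  moves:
    - [[-0.2,0.2,0.5],[0,0,0]]
    - [[0,0,1],[0,0,0]]
    - [[0,0,1],[0,0,0]]
    - [[0,0,1],[0,0,0]]
    - [[0,0,0.8],[0,0,0]]
    - [[0,0,0.7],[0,0,0]]
    - [[0,0,0.6],[0,0,0]]
    - [[0,0,0.5],[0,0,0]]
    - [[0,0,0],[0,0,0]]
    - [[0,0,0],[0,0,0]]

```text
time: 18.1
ee_pos: [544.7, -269.0, 39.6]
eef_rot: [0.0, 0.366, 0.93, -0.0]
ft_force: [0.3, 0.5, -1.2]
finger_gap: 23.8
```

```bash
python3 -c "
from h import *
toshift(PEG[26],(0.3,1.4))"
```

```text
tcp [ 544.7 -269.    39.6] shift cm [ 0.12  0.09 -0.  ]
```

Emit:
jog_arm:
  moves:
    - [[0.1,0.1,0.1],[0,0,0]]
    - [[0,0,0.1],[0,0,0]]
    - [[0,0,0.1],[0,0,0]]
    - [[0,0,0.1],[0,0,0]]
    - [[0,0,0.1],[0,0,0]]
    - [[0,0,0],[0,0,0]]
    - [[0,0,0],[0,0,0]]
    - [[0,0,0],[0,0,0]]
    - [[0,0,0],[0,0,0]]
    - [[0,0,0],[0,0,0]]

```text
time: 19.35
ee_pos: [544.5, -267.5, 34.6]
eef_rot: [0.0, 0.366, 0.93, 0.0]
ft_force: [-0.9, 0.9, 4.6]
finger_gap: 24.2
```

Seated (4.6 N at the expected height). Release, rise and go to die 42.

Emit:
jog_arm:
  moves:
    - [[0,0,0],[0,0,0]]
    - [[0,0,0],[0,0,0]]
    - [[0,0,0],[0,0,0]]
    - [[0,0,0],[0,0,0]]
    - [[0,0,-1],[0,0,0]]
    - [[0,0,-3],[0,0,0]]
    - [[0,0,-5],[0,0,0]]
    - [[1,0.9,0],[0,0,0]]
    - [[3,2.6,0],[0,0,0]]
    - [[4,3.6,0],[0,0,0]]
  jaw: 0.5

```text
time: 20.6
ee_pos: [533.9, -160.3, 124.0]
eef_rot: [-0.0, 0.367, 0.93, 0.0]
ft_force: [0.7, 1.2, 0.1]
finger_gap: 42.8
```

Emit:
jog_arm:
  moves:
    - [[4.5,4,0],[0,0,0]]
    - [[4.5,4,0],[0,0,0]]
    - [[4.5,4,0],[0,0,0]]
    - [[4.5,4,0],[0,0,0]]
    - [[4.5,4,0],[0,0,0]]
    - [[3.3,3,0],[0,0,0]]
    - [[2,1.8,0],[0,0,0]]
    - [[1,0.8,0],[0,0,0]]
    - [[0,0,0],[0,0,0]]
    - [[0,0,0],[0,0,0]]
  jaw: 0.75

```text
time: 21.85
ee_pos: [498.3, 221.6, 124.2]
eef_rot: [0.0, 0.367, 0.93, -0.0]
ft_force: [0.1, -0.0, 0.2]
finger_gap: 64.0
```

```bash
python3 -c "
from h import *
look('d42',(497.9,222.1),42,save='pics/l42.png')
im=cv2.imread('pics/l42.png')[100:390,180:460]; cv2.imwrite('pics/l42c.png',im)"
```

```text
d42 guess px [320 249] thr 184.0 centre [498.3 221. ] r 19.7 tool shift cm [-0.05 -0.05  0.  ] tcp [498.3 221.6 124.2]
```

View pics/l42c.png

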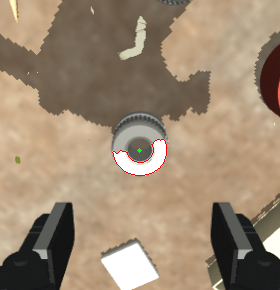

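Die 42 is centred at crop (139,147). The chalk (130,265) lies clear of the fingers' path. Grasping.

Emit:
jog_arm:
  moves:
    - [[0.1,0,2],[0,0,0]]
    - [[0,0,3],[0,0,0]]
    - [[0,0,3],[0,0,0]]
    - [[0,0,2],[0,0,0]]
    - [[0,0,1.4],[0,0,0]]
    - [[0,0,0],[0,0,0]]
    - [[0,0,0],[0,0,0]]
    - [[0,0,0],[0,0,0]]
    - [[0,0,0],[0,0,0]]
    - [[0,0,0],[0,0,0]]

```text
time: 23.15
ee_pos: [497.7, 223.5, 10.7]
eef_rot: [0.0, 0.366, 0.93, 0.0]
ft_force: [0.1, -0.6, -0.2]
finger_gap: 64.0
```

Emit:
jog_arm:
  moves:
    - [[0,0,0],[0,0,0]]
    - [[0,0,0],[0,0,0]]
    - [[0,0,0],[0,0,0]]
    - [[0,0,0],[0,0,0]]
    - [[0,0,0],[0,0,0]]
    - [[0,0,0],[0,0,0]]
    - [[0,0,0],[0,0,0]]
    - [[0,0,-1],[0,0,0]]
    - [[0,0,-3],[0,0,0]]
    - [[0,0,-5],[0,0,0]]
  jaw: 0

```text
time: 24.4
ee_pos: [495.0, 222.6, 98.0]
eef_rot: [-0.003, 0.366, 0.93, -0.002]
ft_force: [0.6, 0.0, -1.6]
finger_gap: 40.8
```

```bash
python3 -c "
from h import *
boreheld('pics/g42.png');toshift(PEG[42],(0.3,1.4));print(get_state()['finger_gap'])"
```

```text
tcp [500.1 224.3 108. ] shift cm [-27.59 -32.22  -0.14]
40.30959951236494
```

View pics/g42.png

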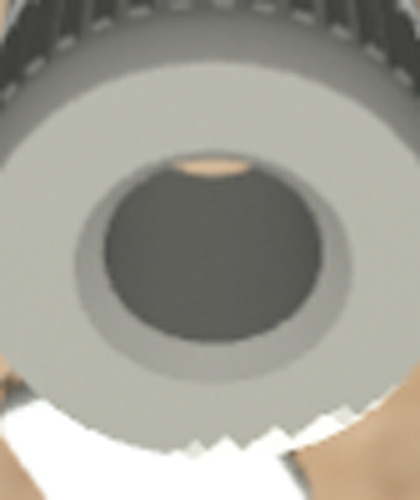

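```bash
python3 -c "
from h import *
print(held((322.6,353.4),-29.3),held((322.6,348),-29.3)); o=held((322.6,353.4),-29.3);toshift(PEG[42],o[:2])"
```

```text
[ -2.51899023   1.66962393 -29.3       ] [  0.08727535   1.66569077 -29.3       ]
tcp [500.1 224.3 108. ] shift cm [-27.31 -32.25  -0.14]
```

Emit:
jog_arm:
  moves:
    - [[-1.5,-1.8,0],[0,0,0]]
    - [[-3,-3.6,0],[0,0,0]]
    - [[-3.8,-4.5,0],[0,0,0]]
    - [[-3.8,-4.5,0],[0,0,0]]
    - [[-3.8,-4.5,0],[0,0,0]]
    - [[-3.8,-4.5,0],[0,0,0]]
    - [[-3.8,-4.5,0],[0,0,0]]
    - [[-2.5,-2.8,0],[0,0,0]]
    - [[-1,-1.3,0],[0,0,0]]
    - [[0,0,0],[0,0,0]]

```text
time: 25.7
ee_pos: [476.4, -194.9, 99.8]
eef_rot: [-0.001, 0.367, 0.93, 0.0]
ft_force: [-0.3, 1.2, -1.0]
finger_gap: 40.3
```

```bash
python3 -c "
from h import *
snapshot('side');snapshot('side');toshift(PEG[42],(-2.2,1.5))"
```

```text
tcp [ 476.7 -193.5   99.9] shift cm [-0.57 -0.07 -0.  ]
```

Emit:
jog_arm:
  moves:
    - [[-0.5,0,0.5],[0,0,0]]
    - [[0,0,1],[0,0,0]]
    - [[0,0,1],[0,0,0]]
    - [[0,0,0.7],[0,0,0]]
    - [[0,0,0.2],[0,0,0]]
    - [[0,0,0],[0,0,0]]
    - [[0,0,0],[0,0,0]]
    - [[0,0,0],[0,0,0]]
    - [[0,0,0],[0,0,0]]
    - [[0,0,0],[0,0,0]]

```text
time: 27.05
ee_pos: [480.5, -198.3, 66.4]
eef_rot: [0.0, 0.366, 0.93, 0.0]
ft_force: [-0.6, -0.0, -0.4]
finger_gap: 40.9
```

```bash
python3 -c "
from h import *
toshift(PEG[42],(-2.2,1.5))"
```

```text
tcp [ 480.5 -198.3   66.4] shift cm [0.03 0.02 0.  ]
```

Aligned; lowering to near seat height (TCP about 34.7).

Emit:
jog_arm:
  moves:
    - [[0,0,0.7],[0,0,0]]
    - [[0,0,0.7],[0,0,0]]
    - [[0,0,0.6],[0,0,0]]
    - [[0,0,0.5],[0,0,0]]
    - [[0,0,0.3],[0,0,0]]
    - [[0,0,0.2],[0,0,0]]
    - [[0,0,0.1],[0,0,0]]
    - [[0,0,0.1],[0,0,0]]
    - [[0,0,0],[0,0,0]]
    - [[0,0,0],[0,0,0]]

```text
time: 28.3
ee_pos: [480.7, -198.3, 34.8]
eef_rot: [0.0, 0.366, 0.93, -0.0]
ft_force: [-1.3, 0.9, 2.1]
finger_gap: 40.3
```

Contact begins at 2 N, so it is seated. Release and go to die 50.

Emit:
jog_arm:
  moves:
    - [[0,0,0],[0,0,0]]
    - [[0,0,0],[0,0,0]]
    - [[0,0,0],[0,0,0]]
    - [[0,0,0],[0,0,0]]
    - [[0,0,-1],[0,0,0]]
    - [[0,0,-3],[0,0,0]]
    - [[0,0,-5],[0,0,0]]
    - [[1,0.9,0],[0,0,0]]
    - [[3,2.6,0],[0,0,0]]
    - [[4,3.5,0],[0,0,0]]
  jaw: 0.75

```text
time: 29.55
ee_pos: [469.3, -91.7, 124.2]
eef_rot: [0.0, 0.367, 0.93, 0.0]
ft_force: [0.9, 0.0, -0.3]
finger_gap: 64.4
```

Emit:
jog_arm:
  moves:
    - [[4.6,4,0],[0,0,0]]
    - [[4.6,4,0],[0,0,0]]
    - [[4.6,4,0],[0,0,0]]
    - [[4.6,4,0],[0,0,0]]
    - [[4.6,4,0],[0,0,0]]
    - [[4.2,3.6,0],[0,0,0]]
    - [[3,2.4,0],[0,0,0]]
    - [[1.5,1.3,0],[0,0,0]]
    - [[0,0,0],[0,0,0]]
    - [[0,0,0],[0,0,0]]
  jaw: 0.9

```text
time: 30.8
ee_pos: [424.1, 322.1, 124.2]
eef_rot: [0.0, 0.367, 0.93, -0.0]
ft_force: [-0.2, -0.2, 0.1]
finger_gap: 77.1
```

```bash
python3 -c "
from h import *
look('d50',(423.7,323.5),50,save='pics/l50.png')
im=cv2.imread('pics/l50.png')[100:390,180:460]; cv2.imwrite('pics/l50c.png',im)"
```

```text
d50 guess px [321 248] thr 189.0 centre [424.6 323.9] r 23.6 tool shift cm [ 0.08  0.16 -0.  ] tcp [424.1 322.1 124.2]
```

View pics/l50c.png

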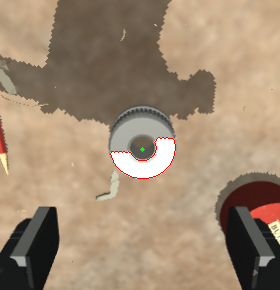

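Die 50 is centred at crop (142,146). The tin (265,220) is clear of the fingers. Grasping.

Emit:
jog_arm:
  moves:
    - [[0.2,0.1,2],[0,0,0]]
    - [[0,0,3],[0,0,0]]
    - [[0,0,3],[0,0,0]]
    - [[0,0,2],[0,0,0]]
    - [[0,0,1.4],[0,0,0]]
    - [[0,0,0],[0,0,0]]
    - [[0,0,0],[0,0,0]]
    - [[0,0,0],[0,0,0]]
    - [[0,0,0],[0,0,0]]
    - [[0,0,0],[0,0,0]]

```text
time: 32.1
ee_pos: [423.2, 325.7, 10.7]
eef_rot: [0.0, 0.366, 0.931, 0.0]
ft_force: [-0.4, -0.5, -0.7]
finger_gap: 76.8
```

Emit:
jog_arm:
  moves:
    - [[0,0,0],[0,0,0]]
    - [[0,0,0],[0,0,0]]
    - [[0,0,0],[0,0,0]]
    - [[0,0,0],[0,0,0]]
    - [[0,0,0],[0,0,0]]
    - [[0,0,0],[0,0,0]]
    - [[0,0,0],[0,0,0]]
    - [[0,0,-1],[0,0,0]]
    - [[0,0,-3],[0,0,0]]
    - [[0,0,-5],[0,0,0]]
  jaw: 0

```text
time: 33.35
ee_pos: [420.9, 324.1, 98.1]
eef_rot: [-0.002, 0.366, 0.93, -0.003]
ft_force: [1.2, 1.6, -2.2]
finger_gap: 47.8
```

```bash
python3 -c "
from h import *
boreheld('pics/g50.png');toshift(PEG[50],(0,1.5));print(get_state()['finger_gap'])"
```

```text
tcp [425.5 327.  108. ] shift cm [-34.25 -34.23  -0.22]
47.90063789310484
```

The picture limit is reached, so I'll measure the bore numerically against die 42's.

```bash
python3 -c "
from h import *
for n in ('g26','g42','g50'):
    g=cv2.imread(f'pics/{n}.png',0); print(n,g[100:420:16,213].tolist())
    k=((g<125)&(g>60)).astype(np.uint8); k=cv2.morphologyEx(k,cv2.MORPH_OPEN,np.ones((9,9)))
    nn,l,s,c=cv2.connectedComponentsWithStats(k); i=l[270,213]; print(s[i],c[i])
"
```

```text
g26 [118, 128, 137, 160, 172, 95, 96, 96, 96, 97, 95, 95, 96, 96, 95, 166, 166, 171, 175, 173]
[  102   159   221   175 31069] [212.55627796 244.40300621]
g42 [182, 181, 181, 172, 186, 101, 95, 95, 95, 95, 95, 95, 95, 95, 95, 109, 166, 165, 181, 180]
[  103   167   220   176 31074] [212.53897149 253.08437922]
g50 [178, 178, 178, 166, 190, 97, 94, 93, 93, 93, 93, 93, 93, 93, 93, 106, 162, 162, 177, 177]
[  101   167   223   176 31319] [212.5799355  252.46106198]
```

Emit:
jog_arm:
  moves:
    - [[-1.5,-1.5,0],[0,0,0]]
    - [[-3,-3,0],[0,0,0]]
    - [[-4,-4,0],[0,0,0]]
    - [[-4,-4,0],[0,0,0]]
    - [[-4,-4,0],[0,0,0]]
    - [[-4,-4,0],[0,0,0]]
    - [[-4,-4,0],[0,0,0]]
    - [[-4,-4,0],[0,0,0]]
    - [[-3,-3,0],[0,0,0]]
    - [[-1.5,-1.5,0],[0,0,0]]

```text
time: 34.65
ee_pos: [437.1, -143.2, 98.3]
eef_rot: [-0.002, 0.368, 0.93, -0.0]
ft_force: [-0.5, 1.4, -2.8]
finger_gap: 47.8
```

```bash
python3 -c "
from h import *
[snapshot('side') for i in range(3)];toshift(PEG[50],(-2.2,1.5))"
```

```text
tcp [ 437.6 -141.5   98.5] shift cm [-1.21 -0.78 -0.01]
```

Emit:
jog_arm:
  moves:
    - [[-0.6,-0.4,0],[0,0,0]]
    - [[-0.5,-0.3,0.5],[0,0,0]]
    - [[0,0,1],[0,0,0]]
    - [[0,0,1],[0,0,0]]
    - [[0,0,0.7],[0,0,0]]
    - [[0,0,0],[0,0,0]]
    - [[0,0,0],[0,0,0]]
    - [[0,0,0],[0,0,0]]
    - [[0,0,0],[0,0,0]]
    - [[0,0,0],[0,0,0]]

```text
time: 36.05
ee_pos: [442.9, -153.6, 68.5]
eef_rot: [0.0, 0.366, 0.93, 0.0]
ft_force: [0.9, -0.4, -1.9]
finger_gap: 47.5
```

```bash
python3 -c "
from h import *
toshift(PEG[50],(-2.2,1.5))"
```

```text
tcp [ 442.9 -153.6   68.5] shift cm [ 0.01 -0.26  0.  ]
```

Emit:
jog_arm:
  moves:
    - [[0,-0.3,0.3],[0,0,0]]
    - [[0,0,0.7],[0,0,0]]
    - [[0,0,0.7],[0,0,0]]
    - [[0,0,0.5],[0,0,0]]
    - [[0,0,0.5],[0,0,0]]
    - [[0,0,0.3],[0,0,0]]
    - [[0,0,0.2],[0,0,0]]
    - [[0,0,0.1],[0,0,0]]
    - [[0,0,0],[0,0,0]]
    - [[0,0,0],[0,0,0]]

```text
time: 37.3
ee_pos: [440.9, -155.8, 35.5]
eef_rot: [0.0, 0.366, 0.93, 0.0]
ft_force: [0.2, 0.5, -1.8]
finger_gap: 47.9
```

Emit:
jog_arm:
  moves:
    - [[0,0,0.1],[0,0,0]]
    - [[0,0,0.05],[0,0,0]]
    - [[0,0,0],[0,0,0]]
    - [[0,0,0],[0,0,0]]
    - [[0,0,0],[0,0,0]]
    - [[0,0,0],[0,0,0]]
    - [[0,0,0],[0,0,0]]
    - [[0,0,0],[0,0,0]]
    - [[0,0,0],[0,0,0]]
    - [[0,0,0],[0,0,0]]

```text
time: 38.55
ee_pos: [441.0, -155.9, 34.6]
eef_rot: [0.0, 0.366, 0.93, -0.0]
ft_force: [-1.8, 0.9, 5.9]
finger_gap: 47.7
```

Seated (5.9 N). Release, rise and move over the middle of the rail for a numerical check.

Emit:
jog_arm:
  moves:
    - [[0,0,0],[0,0,0]]
    - [[0,0,0],[0,0,0]]
    - [[0,0,0],[0,0,0]]
    - [[0,0,0],[0,0,0]]
    - [[0,0,-1],[0,0,0]]
    - [[0,0,-3],[0,0,0]]
    - [[0,0,-5],[0,0,0]]
    - [[0,0,-5],[0,0,0]]
    - [[0,0,-5],[0,0,0]]
    - [[0,0,0],[0,0,0]]
  jaw: 0.85

```text
time: 39.8
ee_pos: [443.1, -156.9, 230.2]
eef_rot: [0.006, 0.366, 0.93, -0.0]
ft_force: [-0.4, 0.4, -1.0]
finger_gap: 72.7
```

Emit:
jog_arm:
  moves:
    - [[-2,0,0],[0,0,0]]
    - [[-3,0,-1],[0,0,0]]
    - [[-3,0,-1],[0,0,0]]
    - [[0,0,0],[0,0,0]]
    - [[0,0,0],[0,0,0]]
    - [[0,0,0],[0,0,0]]
    - [[0,0,0],[0,0,0]]
    - [[0,0,0],[0,0,0]]
    - [[0,0,0],[0,0,0]]
    - [[0,0,0],[0,0,0]]

```text
time: 41.05
ee_pos: [499.3, -210.3, 243.8]
eef_rot: [0.0, 0.366, 0.93, 0.0]
ft_force: [0.3, 0.7, -0.7]
finger_gap: 72.6
```

Run:
```python
from h import *
np.set_printoptions(suppress=True,precision=1,linewidth=150)
tp=tool(); im=snapshot("wrist")[:,:,::-1].copy(); cv2.imwrite("pics/w9.png",im)
s=snapshot("side")[:,:,::-1].copy(); cv2.imwrite("pics/s9.png",s); print(tp[1])
def lowsat(i): i=i.astype(int); return ((i.max(2)-i.min(2))<22).astype(np.uint8)
m=lowsat(im)
for k,q in PEG.items():
    g=proj("wrist",[[*q,64]],tp)[0]; x,y=g.astype(int)
    # radial profile: outer edge of the grey top face along 4 tool directions, on z=64
    R=tp[0]; r=[]
    for a in (0,90,180,270):
        d=R@[np.cos(np.radians(a)),np.sin(np.radians(a)),0]
        pts=proj("wrist",[np.array([*q,64])+d*t for t in np.arange(10,40,.5)],tp).astype(int)
        v=[int(im[b,a_].min()) if m[b,a_] else 0 for a_,b in pts]
        z=next((i for i,t in enumerate(v) if t==0),len(v)); r.append(10+z*.5)
    print(k,"top px",g,"edge radii +x,+y,-x,-y",r)
# side view: rows of the top and bottom of each die at the peg axis
ms=lowsat(s)
for k,q in PEG.items():
    a=proj("side",[[*q,24],[*q,64]]); print(k,"seat/top px",a.round(0).tolist())
b=s.astype(int)
for n,px,z in (("tin",(280,326),44),("chalk",(272,284),9),("spool",(358,228),55)):
    o=cv2.imread("pics/side0.png").astype(int); x,y=px; w=28
    print(n,"mean abs image change",np.abs(o-b)[y-w//2:y+w,x-w:x+w].mean().round(1))
```

```text
[ 499.3 -210.3  243.8]
50 top px [322.4 133.9] edge radii +x,+y,-x,-y [27.5, 24.5, 40.0, 24.5]
42 top px [318.  196.3] edge radii +x,+y,-x,-y [40.0, 20.5, 40.0, 19.5]
34 top px [314.1 245.1] edge radii +x,+y,-x,-y [40.0, 16.5, 40.0, 16.5]
26 top px [311.3 282.4] edge radii +x,+y,-x,-y [40.0, 13.5, 12.5, 11.0]
50 seat/top px [[347.0, 221.0], [348.0, 204.0]]
42 seat/top px [[330.0, 214.0], [330.0, 197.0]]
34 seat/top px [[316.0, 208.0], [316.0, 192.0]]
26 seat/top px [[304.0, 203.0], [305.0, 187.0]]
tin mean abs image change 2.2
chalk mean abs image change 2.2
spool mean abs image change 21.7
```

Radii at the seated-top plane match all four dies (±24.5, ±20, ±16.5, ±12). One more check: the spool's position and the die tops in the side view.

Run:
```python
from h import *
for f in ("side0","s9"):
    im=cv2.imread(f"pics/{f}.png"); i=im.astype(int); g=((i[...,1]>i[...,2]+8)&(i[...,1]>i[...,0]))[220:260,335:380]
    ys,xs=np.nonzero(g); print(f,"green",len(xs),xs.mean().round(1),ys.mean().round(1))
i=cv2.imread("pics/s9.png").astype(int); ls=(i.max(2)-i.min(2))<25
for k,x in ((50,347),(42,330),(34,316),(26,304)):
    print(k,"grey rows",[int(r) for r in np.nonzero(ls[175:232,x])[0]+175])
```

```text
side0 green 185 22.2 19.4
s9 green 192 22.6 19.5
50 grey rows [201, 202, 203, 204, 205, 206, 207, 208, 209, 210, 211, 212, 213, 214, 215, 216, 217, 218, 219, 220, 221, 222, 223]
42 grey rows [181, 195, 196, 197, 198, 199, 200, 201, 202, 203, 204, 205, 206, 207, 208, 209, 210, 211, 212, 213, 214, 215, 216, 231]
34 grey rows [175, 176, 177, 178, 179, 190, 191, 192, 193, 194, 195, 196, 197, 198, 199, 200, 201, 202, 203, 204, 205, 206, 207, 208, 209, 210]
26 grey rows [175, 176, 177, 178, 179, 180, 181, 182, 183, 186, 187, 188, 189, 190, 191, 192, 193, 194, 195, 196, 197, 198, 199, 200, 201, 202, 203, 204]
```

The grey spans match seated dies (tops at rows 201/195/190/186, bottoms a couple of rows below the seats), and the spool has not moved. Handing in.

```bash
python3 -c "
from workcell import *
print(job_done())"
```

```text
the job is handed in; nothing more can be done
None
```

All four dies are on the rail in order of size, 26, 34, 42 and 50 mm from the narrow end to the wide end, each over its own peg. I handed the job in at about 41 s of the 96 s allowed, with the gripper open and well above the rail.

- **Seating:** each die met its collar at the expected height, with a contact force of 2 to 6 N.
- **Wrist camera, across the rail:** measured on the plane where a seated die's top should be, the edges lie about 24.5, 20, 16.5 and 12 mm from the peg axes, matching the die sizes. The readings along the rail were useless, because grey neighbours and the steel track ran into them.
- **Side camera:** the die tops and bottoms match seated dies.
- **Bystanders:** the spool's green area is within half a pixel of where it was. The image changed very little round the tin and the chalk. It changed more round the spool, which I put down to the new dies behind it and the changed shadows.
- **Not viewed:** the 16-picture limit ran out before die 50 was placed. That placing and the final state were checked only by numbers from the pictures, not by eye.

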